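# Sweep the check sources into the counting tray's trough and shut it

## Task

The four check-source discs from the detector calibration lie spread over the deck of the white counting tray. Using only the outside of the fingers, gently sweep all of them across the deck into the trough along its open side, without picking up, pinching or pressing down on any, and then tip the trough's open lid over so that it falls fully shut on them. Leave the sample pot, the round tin and the tweezers round the tray undisturbed.

Things in the scene. Friction and masses are not known exactly. Their poses are not given: they have to be found in the camera images.
- tray: white counting tray, fixed to the desk. Origin: on the desk top, below the deck's middle; x along the trough, y from the trough to the far rim, z up. Flat deck x -86..86, y -80..80 mm, surface 40 mm above the desk; a rim 4 mm wide, 7 mm high stands inside three of its edges (x -86, x 86, y 80). At y -80 the deck has no rim and drops straight into the trough
- trough (a point): middle of the trough's floor, 8 mm above the desk (tray frame x 0, y -101). Axes as the tray's. Inside, the trough spans tray y -122..-80, x -82..82 mm, its floor 32 mm below the deck; its outer wall is 5 mm thick, its top 40 mm above the desk; the end wall at x 86 is as high, the one at x -86 is a low pouring lip 26 mm above the desk
- trough_lid (a joint): hinged metal lid of the trough, a flap 164 x 46 x 2 mm, 90 g, hinged on the outer wall (tray y -124.5, 43 mm above the desk). 0 rad: shut flat over the trough; pi/2: upright; starts open at 1.7 to 1.95 (stop), leaning away from the deck. Turns easily (under 1 N), stays or leans back while open; pushed well past upright towards the deck it falls shut by its weight within about 1 s
- lid_edge (a point): middle of the lid's free long edge, 46 mm from the hinge line (a 6 mm thumb tab sticks out beyond it); about 88 mm above the desk while the lid stands open
- source_1: sealed check source: plastic disc 25 mm in diameter and 7 mm thick with a small foil window, weighing about 15 g, lying flat and loose on the tray's deck, at least 6 mm from its neighbours. Origin: centre of its underside, z axis up through the disc
- source_2: sealed check source: plastic disc 25 mm in diameter and 7 mm thick with a small foil window, weighing about 15 g, lying flat and loose on the tray's deck, at least 6 mm from its neighbours. Origin: centre of its underside, z axis up through the disc
- source_3: sealed check source: plastic disc 25 mm in diameter and 7 mm thick with a small foil window, weighing about 15 g, lying flat and loose on the tray's deck, at least 6 mm from its neighbours. Origin: centre of its underside, z axis up through the disc
- source_4: sealed check source: plastic disc 25 mm in diameter and 7 mm thick with a small foil window, weighing about 15 g, lying flat and loose on the tray's deck, at least 6 mm from its neighbours. Origin: centre of its underside, z axis up through the disc
- pot: sample pot with a white ribbed screw cap, 50 mm in diameter, 54 mm high, standing loose on the desk beyond the tray's rim opposite the trough. Origin: centre of its underside
- tin: round grey planchet tin with slip lid, 66 mm in diameter, 24 mm high, loose on the desk beyond the same rim. Origin: centre of its underside
- tweezers: steel tweezers, 131 mm long, lying loose on the desk in front of the tray (towards the robot), along the tray's y axis. Origin: middle of the underside
Things that resemble listed ones, but are neither listed nor needed, are in the scene too. Leave any green or pink look-alike of the source_2 alone.

How it is judged:
On the way, in this order (a step that is already met when the one before it is completed fails the run):
1. all four discs lie in the trough while its lid is still open (y of source_1 in the frame of tray between -0.122 and -0.082 m and x of source_1 in the frame of tray between -0.084 and 0.084 m and z of source_1 in the frame of tray between 0.004 and 0.036 m and y of source_2 in the frame of tray between -0.122 and -0.082 m and x of source_2 in the frame of tray between -0.084 and 0.084 m and z of source_2 in the frame of tray between 0.004 and 0.036 m and y of source_3 in the frame of tray between -0.122 and -0.082 m and x of source_3 in the frame of tray between -0.084 and 0.084 m and z of source_3 in the frame of tray between 0.004 and 0.036 m and y of source_4 in the frame of tray between -0.122 and -0.082 m and x of source_4 in the frame of tray between -0.084 and 0.084 m and z of source_4 in the frame of tray between 0.004 and 0.036 m and value of joint trough_lid above 1.2 rad), for 0.2 s.
2. the lid is shut over them (y of source_1 in the frame of tray between -0.122 and -0.082 m and x of source_1 in the frame of tray between -0.084 and 0.084 m and z of source_1 in the frame of tray between 0.004 and 0.036 m and y of source_2 in the frame of tray between -0.122 and -0.082 m and x of source_2 in the frame of tray between -0.084 and 0.084 m and z of source_2 in the frame of tray between 0.004 and 0.036 m and y of source_3 in the frame of tray between -0.122 and -0.082 m and x of source_3 in the frame of tray between -0.084 and 0.084 m and z of source_3 in the frame of tray between 0.004 and 0.036 m and y of source_4 in the frame of tray between -0.122 and -0.082 m and x of source_4 in the frame of tray between -0.084 and 0.084 m and z of source_4 in the frame of tray between 0.004 and 0.036 m and value of joint trough_lid below 0.06 rad), for 0.2 s.
At the end, for the whole second after the job is handed in: All four discs are at rest inside the trough (between its walls, below the deck's surface), the lid is shut (within 0.06 rad of flat), and the pot, the tin and the tweezers are within 15 mm of where they began (all of step 2 and velocity of joint trough_lid below 0.05 rad/s and linear speed of each of source_1, source_2, source_3, source_4, pot, tin, tweezers below 0.02 m/s and distance of each of pot, tin, tweezers from where it was at the start of the episode below 0.015 m); the robot touches nothing.
It fails at once if a disc is lifted (more than 15 mm above the deck) (z of any of source_1, source_2, source_3, source_4 in the frame of tray above 0.055 m).
It fails at once if a disc is pinched, or pressed on, by the fingers with more than 15 N (contact force between the fingers and source_1 above 15 N or contact force between the fingers and source_2 above 15 N or contact force between the fingers and source_3 above 15 N or contact force between the fingers and source_4 above 15 N).
It fails at once if the pot, the tin or the tweezers is moved more than 15 mm (distance of any of pot, tin, tweezers from where it was at the start of the episode above 0.015 m).
It fails at once if the pot is knocked over (angle between pot's own z axis and vertical above 0.4 rad).
It also fails if it takes over 58 s, if anything falls off the work surface, if the arm or the gripper's body presses on something with over 40 N, if the wrist force passes 120 N, or if a joint passes its speed limit or range.

## Robot

A 6-joint arm with a two-finger parallel gripper is mounted at the origin on a cart in front of the work surface, level with it; the furniture and walls round the work are solid. World frame = base frame: x ahead of the robot, y to its left, z up, the work surface at z = 0. Lengths are in m, angles in rad, forces in N, time in s.
With the tool pointing down it reaches from about 0.275 to 0.875 m from the base axis. Payload 12.5 kg.
Tool frame: the origin (TCP) lies at the very end of the fingers, on their centre line; the grasp point (between the pads) lies 19 mm behind it (env.grip_depth is the distance from the TCP to the grasp point, in m); z points along the fingers, y is the line along which they close (so a half turn about z gives the same grasp; the last joint's range is limited). The gripper opens to 85 mm and grips with 20 to 120 N. Pads are 22 mm wide; open, the fingers measure 114 mm over their backs; the gripper's body (76 mm by 85 mm) begins 54 mm behind the grasp point. The pads swing forward as they close: fully open they stand 13 mm farther back than shut.
Start: joints at [1.255, 0.351, 1.652, -0, 1.139, -0.085], TCP at [0.126, 0.535, 0.231] pointing down, gripper open.
Joint ranges: [-2.75, 2.75], [-0.79, 2.1], [0.01, 2.65], [-1.57, 4.71], [0.07, 3.14], [-2.87, 2.87]. Speed limits (rad/s): [2.22, 2.22, 2.79, 3.14, 3.14, 3.14].

## Interface

Orientations are given as a unit quaternion [x, y, z, w].
In Python, from plant import env gives the robot as it stands. The module is installed in compiled form; this text tells all that it offers.
- The arm moves only by the tool step_arm, never from a script. Its argument "moves" is a list of rows, each a list of 6 numbers: the shift along the tool's x, y, z in mm, then the turn, a rotation vector about the tool's x, y, z in units of 6 degrees (1.0 is 6 degrees). A call has 1 to 10 rows; each row is the pose to reach, as a shift and turn from the pose commanded when the call began, along the tool's axes at that moment; what a row does not reach only later rows make up. A row lasts 1/10 s, in which the tool goes at most 50 mm and 8.59 degrees, less where a joint would pass 70% of its speed; a pose out of reach is approached as far as the arm can. A call with a gripper value outside its range is refused whole. "fingers" is the finger opening in mm, from 0 to 85.4, set as the call begins (left out, the last holds). The fingers move at their own pace and stop on an object; "newtons" is the grip in N (left out, the last holds). Time passes only in rows, so rows that repeat a pose let the fingers close. It gives the time, the measured TCP pose, the force, the opening and the grip force at its end, in the units of the state.
- env.get_obs(): the state, without advancing time (a new reading comes with each control period).
- env.snapshot(name): name is "scene" or "top" or "wrist"; returns the picture (480x640x3 uint8, red, green, blue); there is no depth.
- env.camera_info(name): a dict with "fx", "fy", "cx", "cy" (pixels), "D" ([k1, k2, p1, p2, k3] as OpenCV has them; the pictures are not rectified), "R" (3x3) and "t" (3): a world point X has camera coordinates R X + t. Camera axes: x right, y down, z forward; pixel columns grow to the right and rows downward; lengths in m; the calibration is good to about 2 mm. A picture is of the moment at which its call begins: read the wrist's pose just before it. camera_info takes no time and is no camera call; for the wrist camera it gives the pose at the moment of the call.
- env.hand_in(): hands the job in; it is judged then, once.
The state is a dict: "time_s": time; "joint_positions": joint angles; "qvel": joint speeds; "effort": joint torques, N m; "position": TCP position; "orientation": TCP orientation; "force": force on the tool from outside, world axes, zero at the start; "moment": the same for the moment, N m; "gripper_width": finger opening in m; "finger_force": force on a finger pad.
Only numpy, scipy, OpenCV 4.12 (cv2) and the standard library are available. Lean on these libraries where they do the work, as an engineer would, in place of code of your own. Each camera call takes 0.05 s, during which the arm holds its last target. There are 200 camera calls.

## Working session

There is one attempt and no reset: what is moved stays moved. The work goes in short steps, Python scripts to look and compute and a tool call to move; the robot and the scene stay as the last step left them, time stands still between calls to the robot, and variables do not carry over. Pictures are saved under pics/ and viewed, at most 10 in all, crops included, and the job is handed in when it is done.

Besides the shell and the picture viewer there is one more tool, called after ">>>" by a JSON object that holds its "op" and its "data", one argument or row to a line. step_arm: Moves the arm, as the interface text tells. Its arguments: {"type":"object","properties":{"moves":{"type":"array","items":{"type":"array","items":{"type":"number"}}},"fingers":{"type":"number"},"newtons":{"type":"number"}},"required":["moves"]}

```bash
mkdir -p pics; python3 - <<'E'
from plant import env
import cv2
for n in("scene","top"):
    cv2.imwrite(f"pics/{n}0.png",env.snapshot(n)[:,:,::-1])
    print(n,env.camera_info(n))
o=env.get_obs();print(o)
E
```

```text
scene {'fx': 582.6289804647996, 'fy': 582.6289804647996, 'cx': 313.946069536316, 'cy': 235.90692165732912, 'D': array([-0.05335243,  0.        ,  0.        ,  0.        ,  0.        ]), 'R': array([[-0.81794758, -0.57527423,  0.00461707],
       [-0.42739297,  0.6022728 , -0.67424233],
       [ 0.3850935 , -0.55346819, -0.73849574]]), 't': array([0.49818348, 0.16210274, 0.77501747])}
top {'fx': 622.4339938216415, 'fy': 622.4339938216415, 'cx': 320.17712790970177, 'cy': 245.67905950124188, 'D': array([0.06000925, 0.        , 0.        , 0.        , 0.        ]), 'R': array([[-0.01867752, -0.9997667 , -0.01084905],
       [-0.99682505,  0.01946039, -0.07720824],
       [ 0.07740135,  0.00937254, -0.99695596]]), 't': array([0.16751014, 0.50458357, 0.94727217])}
{'time_s': 0.1, 'joint_positions': array([ 1.25537238e+00,  3.51146612e-01,  1.65235601e+00, -4.19119787e-06,
        1.13910154e+00, -8.45964108e-02]), 'qvel': array([ 0.00025952, -0.00102014, -0.00120801,  0.00025824,  0.00336263,
       -0.00100505]), 'effort': array([ 7.27909696e-05, -5.06835759e+01, -2.91873926e+01, -8.38520327e-05,
        2.61757450e-03,  1.52356608e-05]), 'position': array([0.12571284, 0.53513645, 0.23083339]), 'orientation': array([ 1.15156825e-01,  9.93347195e-01, -4.96050728e-04, -9.86181090e-05]), 'force': array([-0.32321969, -0.18117731, -0.14705738]), 'moment': array([ 0.03224499,  0.00578976, -0.01377582]), 'finger_force': 0.0, 'gripper_width': 0.08567640410770419}
```

View pics/top0.png

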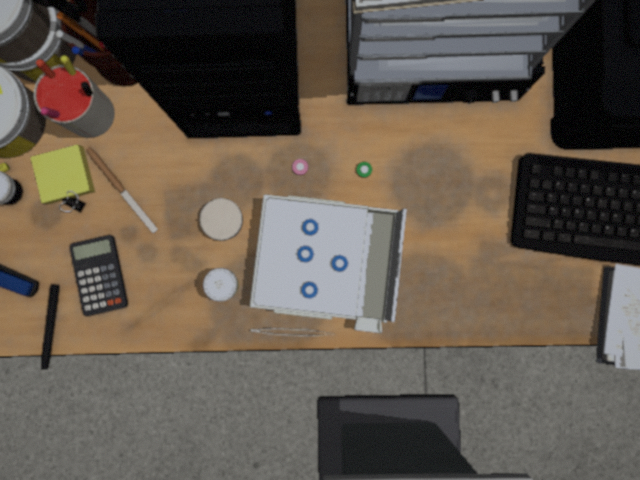

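View pics/scene0.png

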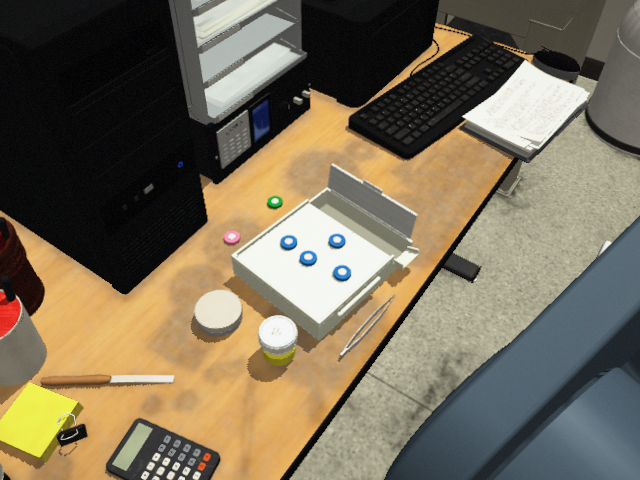

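The top view shows four blue discs at (311,227), (305,254), (340,263) and (309,290). The look-alikes are pink (300,167) and green (364,170), both off the tray, so I leave them. The trough is on the right, the lid at about column 395, and the pouring lip at (368,325). I'll check these in a close crop.

```bash
python3 - <<'E'
import cv2
im=cv2.imread("pics/top0.png")
cv2.imwrite("pics/c1.png",cv2.resize(im[180:345,235:425],(760,660)[:2] and (684,594),interpolation=cv2.INTER_CUBIC))
E
```

```text
(no output)
```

View pics/c1.png

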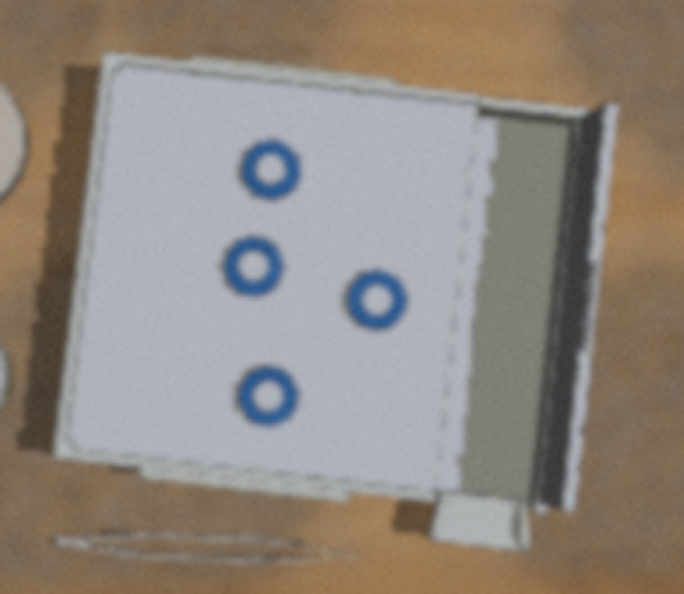

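```bash
cat >h.py <<'E'
import numpy as np,cv2
from plant import env
def ray(name,uv,z,ci=None):
    c=ci or env.camera_info(name);K=np.array([[c['fx'],0,c['cx']],[0,c['fy'],c['cy']],[0,0,1]])
    p=cv2.undistortPoints(np.array([[uv]],float),K,c['D'])[0,0]
    R=c['R'];C=-R.T@c['t'];d=R.T@np.array([p[0],p[1],1]);return C+d*(z-C[2])/d[2]
T=lambda u,v:(235+u/3.6-.36,180+v/3.6-.36)
E
python3 - <<'E'
from h import *
P={k:ray('top',T(*a),z) for k,a,z in [('TL',(106,54),.047),('BL',(55,457),.047),('TR',(482,102),.047),('BR',(437,497),.047),('lidT',(615,105),.088),('lidB',(572,510),.088)]}
for k in P:print(k,P[k].round(4))
src=np.array([[.086,.08],[-.086,.08],[.086,-.08],[-.086,-.08]]);dst=np.array([P[k][:2] for k in('TL','BL','TR','BR')])
cs,cd=src.mean(0),dst.mean(0);a=src-cs;b=dst-cd
th=np.arctan2((a[:,0]*b[:,1]-a[:,1]*b[:,0]).sum(),(a*b).sum());R=np.array([[np.cos(th),-np.sin(th)],[np.sin(th),np.cos(th)]])
print('origin',cd,'th',th,'res',((a@R.T+cd)-dst).round(4).tolist())
for n,uv in {'d1':(271,169),'d2':(253,266),'d3':(376,300),'d4':(267,396)}.items():
    w=ray('top',T(*uv),.047)[:2];print(n,w.round(4),(R.T@(w-cd)).round(4))
for k in('lidT','lidB'):print(k,(R.T@(P[k][:2]-cd)).round(4))
for n,uv,z in(('pot',(220,285),.054),('tin',(220,219),.024),('twz',(285,331),0.005)):
    w=ray('top',uv,z)[:2];print(n,w.round(4),(R.T@(w-cd)).round(4))
E
```

```text
TL [0.5852 0.2415 0.047 ]
BL [0.416  0.2647 0.047 ]
TR [0.5615 0.0832 0.047 ]
BR [0.3965 0.106  0.047 ]
lidT [0.5536 0.0327 0.088 ]
lidB [0.3921 0.0545 0.088 ]
origin [0.48982812 0.17383965] th -0.13609955067951915 res [[0.0007, -0.0], [-0.0006, 0.0001], [0.0026, -0.0003], [-0.0028, 0.0003]]
d1 [0.535  0.1726] [0.0449 0.0049]
d2 [0.4942 0.1809] [0.0034 0.0076]
d3 [0.4789 0.1296] [-0.0048 -0.0453]
d4 [0.4397 0.1759] [-0.05   -0.0047]
lidT [ 0.0823 -0.1312]
lidB [-0.0806 -0.1315]
pot [0.4491 0.3082] [-0.0586  0.1276]
tin [0.552  0.3127] [0.0428 0.146 ]
twz [0.3763 0.2154] [-0.1181  0.0258]
```

Tray found: origin (0.490, 0.174), yaw −0.136. The blue discs are at tray (45,5), (3,8), (−5,−45) and (−50,−5) mm. I'm moving above the far side of the disc at (45,5), with the finger line along tray x and the fingers nearly shut.

>>> {"op": "step_arm", "data": {
  "moves": [
    [-48,-22,0,0,0,1.4],
    [-96,-44,0,0,0,2.8],
    [-144,-66,0,0,0,4.2],
    [-192,-88,0,0,0,5.6],
    [-240,-110,0,0,0,7],
    [-287,-132,0,0,0,8.5],
    [-335,-154,10,0,0,9.9],
    [-383,-176,30,0,0,11.3],
    [-430,-198,50,0,0,12.7],
    [-477,-220,70,0,0,14.1]
  ],
  "fingers": 12,
  "newtons": 20
}}

```text
time_s: 1.1
position: [0.5141, 0.2318, 0.1735]
orientation: [0.756, 0.655, 0.0, -0.0]
force: [0.8, 0.4, 0.8]
gripper_width: 0.012
finger_force: 0.0
```

>>> {"op": "step_arm", "data": {
  "moves": [
    [0,0,0,0,0,0],
    [0,0,0,0,0,0],
    [0,0,0,0,0,0]
  ]
}}

```text
time_s: 1.4
position: [0.5122, 0.234, 0.1745]
orientation: [0.753, 0.658, 0.0, -0.0]
force: [0.1, 0.6, 0.1]
gripper_width: 0.0118
finger_force: 0.0
```

```bash
cat >>h.py <<'E'
O=np.array([.48983,.17384]);th=-.1361;R2=np.array([[np.cos(th),-np.sin(th)],[np.sin(th),np.cos(th)]])
def where():
    o=env.get_obs();p=o['position'];q=o['orientation']
    print('t',o['time_s'],'tray',(1e3*R2.T@(p[:2]-O)).round(1),'z',round(p[2]*1e3,1),'yaw',np.degrees(2*np.arctan2(q[1],q[0])-np.pi/2+0).round(2),q.round(3),'w',o['gripper_width'],o['force'].round(1))
E
python3 - <<'E'
from h import *
where()
c=env.camera_info('wrist');np.save('w.npy',c,allow_pickle=True)
cv2.imwrite('pics/w1.png',env.snapshot('wrist')[:,:,::-1])
E
```

```text
t 1.4 tray [14.  62.7] z 174.5 yaw -7.72 [ 0.753  0.658  0.    -0.   ] w 0.011832611008950765 [0.1 0.6 0.1]
```

View pics/w1.png

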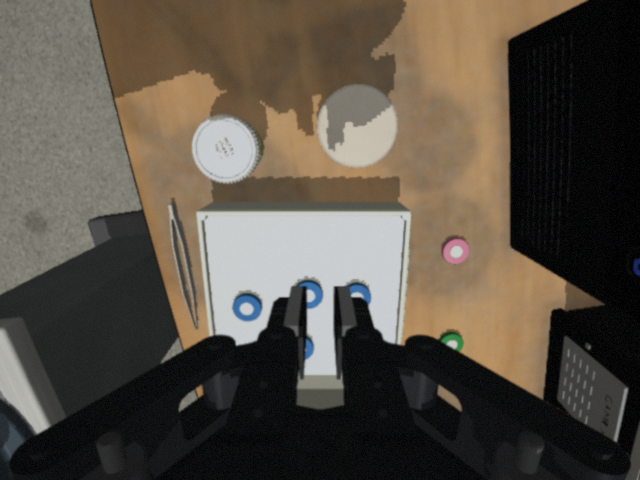

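The wrist view shows the rim corners at (198,211) and (410,210), and discs at (247,308), (308,295), (357,295) and one partly hidden. The yaw looks well aligned with the tray. I'll cross-check the tray frame.

```bash
python3 - <<'E'
from h import *
c=np.load('w.npy',allow_pickle=True).item()
for u in((198,211),(410,210),(247,308),(308,295),(357,295)):
    print((1e3*R2.T@(ray('',u,.047,c)[:2]-O)).round(1))
E
```

```text
[-83.   80.2]
[85.1 81.1]
[-48.9  -5. ]
[3.8 7.6]
[45.4  7.6]
```

>>> {"op": "step_arm", "data": {
  "moves": [
    [-27,31,0,0,0,0],
    [-27,31,45,0,0,0],
    [-27,31,80,0,0,0],
    [-27,31,110,0,0,0],
    [-27,31,125,0,0,0],
    [-27,31,132,0,0,0],
    [-27,31,132,0,0,0]
  ]
}}

```text
time_s: 2.15
position: [0.5398, 0.203, 0.0426]
orientation: [0.753, 0.658, 0.0, 0.0]
force: [-0.6, 0.1, 0.4]
gripper_width: 0.0124
finger_force: 0.0
```

```bash
python3 - <<'E'
from h import *
where()
E
```

```text
t 2.15 tray [45.6 35.6] z 42.6 yaw -7.77 [0.753 0.658 0.    0.   ] w 0.012426252740315934 [-0.6  0.1  0.4]
```

>>> {"op": "step_arm", "data": {
  "moves": [
    [-10,0,0,0,0,0],
    [-21,0,0,0,0,0],
    [-33,0,0,0,0,0],
    [-45,0,0,0,0,0],
    [-57,0,0,0,0,0],
    [-69,0,0,0,0,0],
    [-81,0,0,0,0,0],
    [-91,0,0,0,0,0],
    [-100,0,0,0,0,0],
    [-108,0,0,0,0,0]
  ]
}}

```text
time_s: 3.15
position: [0.525, 0.0946, 0.0422]
orientation: [0.754, 0.657, -0.0, -0.0]
force: [0.3, -0.9, 0.5]
gripper_width: 0.012
finger_force: 0.0
```

```bash
python3 - <<'E'
from h import *
where()
a=env.snapshot('top')[180:345,235:425,::-1]; b=env.snapshot('scene')[150:340,220:430,::-1]
cv2.imwrite('pics/s2.png',np.hstack([cv2.resize(a,(395,360)),cv2.resize(b,(398,360))]))
E
```

```text
t 3.15 tray [ 45.6 -73.7] z 42.2 yaw -7.83 [ 0.754  0.657 -0.    -0.   ] w 0.011977104274389135 [ 0.3 -0.9  0.5]
```

View pics/s2.png

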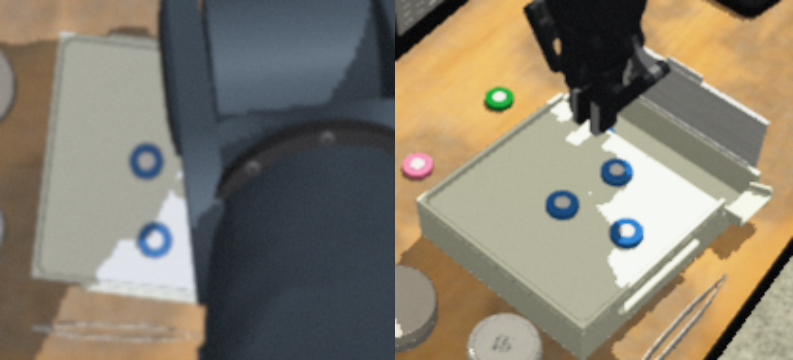

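Disc 1 is over the edge, with a bit of blue still showing beside the finger at (609,128). I'll push a little further, then lift and go behind disc 4.

>>> {"op": "step_arm", "data": {
  "moves": [
    [-7,0,0,0,0,0],
    [-14,0,0,0,0,0],
    [-10,0,-15,0,0,0],
    [20,-15,-40,0,0,0],
    [60,-50,-40,0,0,0],
    [98,-85,-40,0,0,0],
    [102,-95,-40,0,0,0],
    [102,-95,-20,0,0,0],
    [102,-95,-6,0,0,0],
    [102,-95,0,0,0,0]
  ]
}}

```text
time_s: 4.25
position: [0.4445, 0.209, 0.0413]
orientation: [0.754, 0.657, -0.001, -0.0]
force: [-0.5, 0.1, 0.2]
gripper_width: 0.012
finger_force: 0.0
```

```bash
python3 - <<'E'
from h import *
where()
E
```

```text
t 4.25 tray [-49.7  28.7] z 41.3 yaw -7.81 [ 0.754  0.657 -0.001 -0.   ] w 0.012025691156924121 [-0.5  0.1  0.2]
```

>>> {"op": "step_arm", "data": {
  "moves": [
    [-11,0,0,0,0,0],
    [-23,0,0,0,0,0],
    [-35,0,0,0,0,0],
    [-47,0,0,0,0,0],
    [-59,0,0,0,0,0],
    [-71,0,0,0,0,0],
    [-83,0,0,0,0,0],
    [-94,0,0,0,0,0],
    [-105,0,0,0,0,0],
    [-115,0,0,0,0,0]
  ]
}}

```text
time_s: 5.25
position: [0.4291, 0.0946, 0.0423]
orientation: [0.754, 0.657, -0.0, -0.0]
force: [0.6, -0.0, -0.3]
gripper_width: 0.012
finger_force: 0.0
```

>>> {"op": "step_arm", "data": {
  "moves": [
    [0,0,0,0,0,0],
    [4,0,-15,0,0,0],
    [30,5,-40,0,0,0],
    [67,15,-40,0,0,0],
    [67,17,-40,0,0,0],
    [67,17,-40,0,0,0]
  ]
}}

```text
time_s: 5.85
position: [0.4552, 0.1601, 0.0821]
orientation: [0.753, 0.658, -0.0, 0.0]
force: [-1.2, -0.5, -0.5]
gripper_width: 0.0119
finger_force: 0.0
```

```bash
python3 - <<'E'
from h import *
where()
b=env.snapshot('scene')[150:340,220:430,::-1]
c=env.snapshot('wrist')[:,:,::-1]
cv2.imwrite('pics/s3.png',np.hstack([cv2.resize(c,(480,360)),cv2.resize(b,(318,360))]))
E
```

```text
t 5.85 tray [-32.4 -18.3] z 82.1 yaw -7.73 [ 0.753  0.658 -0.     0.   ] w 0.01186245572843234 [-1.2 -0.5 -0.5]
```

View pics/s3.png

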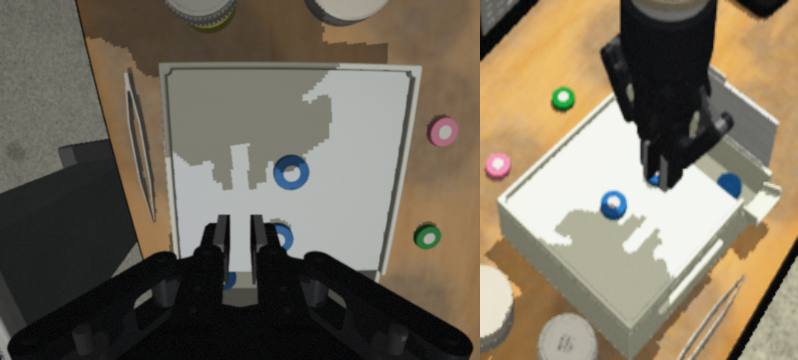

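Disc 4 is in the trough at (729,187). Discs 2 and 3 are where they were. I'll descend left of the gap between them, slide in behind disc 3 and push it out.

>>> {"op": "step_arm", "data": {
  "moves": [
    [0,0,20,0,0,0],
    [0,0,35,0,0,0],
    [0,0,40,0,0,0],
    [0,8,40,0,0,0],
    [0,16,40,0,0,0],
    [0,23,40,0,0,0],
    [0,27,40,0,0,0],
    [0,27,40,0,0,0]
  ]
}}

```text
time_s: 6.75
position: [0.4827, 0.1558, 0.0426]
orientation: [0.754, 0.657, 0.0, 0.0]
force: [0.1, 0.6, 0.2]
gripper_width: 0.0122
finger_force: 0.0
```

>>> {"op": "step_arm", "data": {
  "moves": [
    [-6,0,0,0,0,0],
    [-14,-2,0,0,0,0],
    [-22,-4,0,0,0,0],
    [-31,-6,0,0,0,0],
    [-40,-9,0,0,0,0],
    [-50,-11,0,0,0,0],
    [-60,-13,0,0,0,0],
    [-68,-15,0,0,0,0],
    [-68,-15,0,0,0,0]
  ]
}}

```text
time_s: 7.65
position: [0.4575, 0.0896, 0.0422]
orientation: [0.754, 0.657, -0.0, -0.0]
force: [-0.1, 0.2, 0.2]
gripper_width: 0.0119
finger_force: 0.0
```

>>> {"op": "step_arm", "data": {
  "moves": [
    [4,0,-15,0,0,0],
    [30,5,-40,0,0,0],
    [70,13,-40,0,0,0],
    [110,21,-40,0,0,0],
    [124,24,-40,0,0,0],
    [124,24,-40,0,0,0]
  ]
}}

```text
time_s: 8.25
position: [0.4987, 0.2115, 0.0821]
orientation: [0.753, 0.658, 0.0, 0.0]
force: [-0.7, -0.1, 1.1]
gripper_width: 0.0123
finger_force: 0.0
```

```bash
python3 - <<'E'
from h import *
where()
b=env.snapshot('scene')[150:340,220:430,::-1]
c=env.snapshot('wrist')[:,:,::-1]
cv2.imwrite('pics/s4.png',np.hstack([cv2.resize(c,(480,360)),cv2.resize(b,(318,360))]))
E
```

```text
t 8.25 tray [ 3.7 38.6] z 82.1 yaw -7.69 [0.753 0.658 0.    0.   ] w 0.012255335677890857 [-0.7 -0.1  1.1]
```

View pics/s4.png

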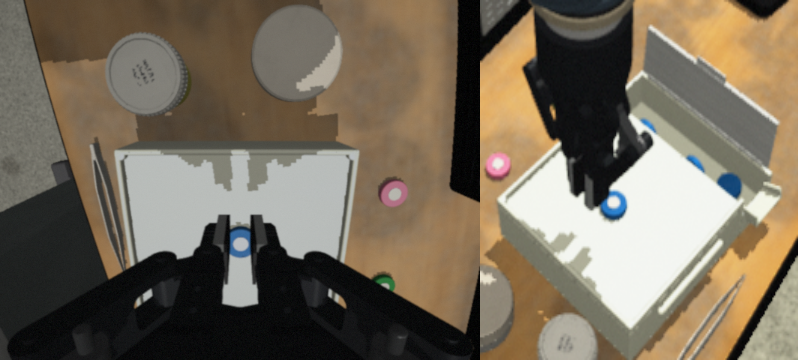

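Three discs are in the trough, at (648,126), (697,163) and (729,187). Disc 2 is lined up with the fingers, so I'll sweep it in.

>>> {"op": "step_arm", "data": {
  "moves": [
    [0,0,20,0,0,0],
    [0,0,35,0,0,0],
    [0,0,40,0,0,0],
    [0,0,40,0,0,0],
    [-10,0,40,0,0,0],
    [-21,1,40,0,0,0],
    [-33,2,40,0,0,0],
    [-45,3,40,0,0,0],
    [-57,5,40,0,0,0],
    [-69,6,40,0,0,0]
  ]
}}

```text
time_s: 9.35
position: [0.4952, 0.1398, 0.0424]
orientation: [0.754, 0.657, 0.0, 0.0]
force: [0.1, 1.2, 0.1]
gripper_width: 0.012
finger_force: 0.2
```

>>> {"op": "step_arm", "data": {
  "moves": [
    [-12,2,0,0,0,0],
    [-24,3,0,0,0,0],
    [-36,5,0,0,0,0],
    [-46,6,0,0,0,0],
    [-56,7,0,0,0,0],
    [-56,7,0,0,0,0],
    [-50,7,-15,0,0,0],
    [-20,7,-40,0,0,0],
    [10,7,-80,0,0,0],
    [10,7,-95,0,0,0]
  ]
}}

```text
time_s: 10.35
position: [0.5049, 0.153, 0.1406]
orientation: [0.753, 0.658, 0.002, 0.001]
force: [-0.0, 0.1, 0.1]
gripper_width: 0.0121
finger_force: 0.0
```

```bash
python3 - <<'E'
from h import *
where()
b=env.snapshot('scene')[130:320,270:430,::-1]
c=env.snapshot('wrist')[:,:,::-1]
cv2.imwrite('pics/s5.png',np.hstack([cv2.resize(c,(400,300)),cv2.resize(b,(400,475))[:300]]) )
E
```

```text
t 10.35 tray [ 17.7 -18.6] z 140.6 yaw -7.69 [0.753 0.658 0.002 0.001] w 0.012100531728598705 [-0.   0.1  0.1]
```

View pics/s5.png

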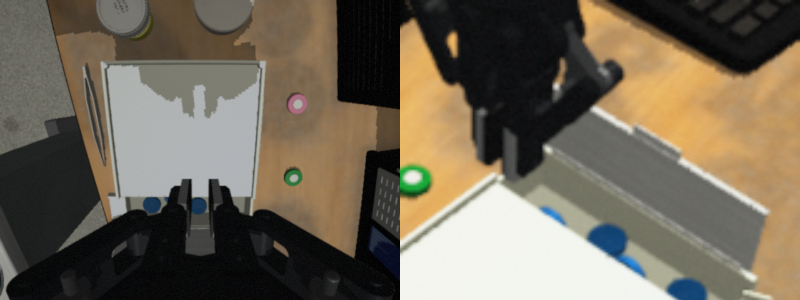

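All four discs are in the trough, at (550,218), (606,240), (628,262) and (687,290), and the lid is still open. Next I go over and behind the lid.

>>> {"op": "step_arm", "data": {
  "moves": [
    [-40,-5,0,0,0,0],
    [-85,-12,0,0,0,0],
    [-130,-18,0,0,0,0],
    [-150,-18,0,0,0,0],
    [-150,-18,0,0,0,0],
    [-150,-18,30,0,0,0],
    [-150,-18,55,0,0,0],
    [-150,-18,63,0,0,0],
    [-150,-18,63,0,0,0]
  ]
}}

```text
time_s: 11.35
position: [0.4644, 0.0043, 0.0732]
orientation: [0.754, 0.657, -0.001, -0.001]
force: [-0.1, 0.2, 0.4]
gripper_width: 0.0119
finger_force: 0.0
```

```bash
python3 - <<'E'
from h import *
where()
E
```

```text
t 11.35 tray [  -2.2 -171.4] z 73.2 yaw -7.8 [ 0.754  0.657 -0.001 -0.001] w 0.01187211178434934 [-0.1  0.2  0.4]
```

>>> {"op": "step_arm", "data": {
  "moves": [
    [10,0,0,0,0,0],
    [20,0,0,0,0,0],
    [28,0,0,0,0,0],
    [36,0,-1,0,0,0],
    [44,0,-2,0,0,0],
    [52,0,-3,0,0,0],
    [59,0,-4,0,0,0],
    [66,0,-6,0,0,0],
    [70,0,-10,0,0,0],
    [72,0,-14,0,0,0]
  ]
}}

```text
time_s: 12.35
position: [0.475, 0.0755, 0.0886]
orientation: [0.754, 0.657, -0.0, 0.0]
force: [0.0, -0.3, -0.5]
gripper_width: 0.0122
finger_force: 0.0
```

>>> {"op": "step_arm", "data": {
  "moves": [
    [0,0,-30,0,0,0],
    [0,0,-70,0,0,0],
    [0,0,-110,0,0,0],
    [60,0,-120,0,0,0],
    [110,0,-120,0,0,0],
    [150,0,-120,0,0,0],
    [150,0,-120,0,0,0],
    [150,0,-120,0,0,0],
    [150,0,-120,0,0,0],
    [150,0,-120,0,0,0]
  ]
}}

```text
time_s: 13.35
position: [0.4954, 0.2225, 0.2084]
orientation: [0.754, 0.657, -0.0, 0.0]
force: [0.2, 0.7, 0.1]
gripper_width: 0.012
finger_force: 0.0
```

```bash
python3 - <<'E'
from h import *
where()
b=env.snapshot('scene')[130:370,190:430,::-1]
c=env.snapshot('wrist')[:,:,::-1]
cv2.imwrite('pics/s6.png',np.hstack([cv2.resize(c,(400,300)),cv2.resize(b,(400,400))[:300]]) )
E
```

```text
t 13.35 tray [-1.1 48.9] z 208.4 yaw -7.91 [ 0.754  0.657 -0.     0.   ] w 0.012042305134429481 [0.2 0.7 0.1]
```

View pics/s6.png

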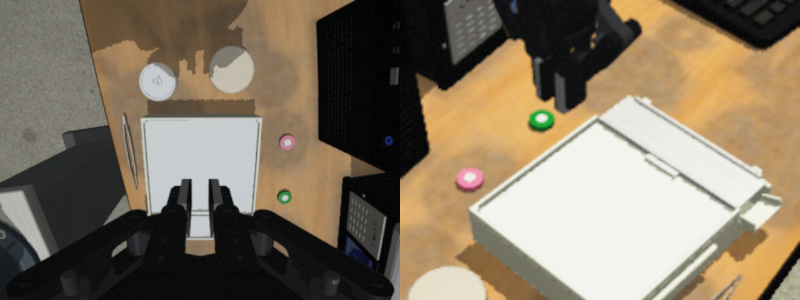

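The lid lies flat and shut, with its tab at (660,163). The deck is empty, nothing else has moved and the arm is clear. I'll let it settle briefly and hand in.

>>> {"op": "step_arm", "data": {
  "moves": [
    [0,0,0,0,0,0],
    [0,0,0,0,0,0],
    [0,0,0,0,0,0],
    [0,0,0,0,0,0],
    [0,0,0,0,0,0]
  ]
}}

```text
time_s: 13.95
position: [0.4953, 0.2237, 0.2082]
orientation: [0.754, 0.657, -0.0, -0.0]
force: [-0.2, -0.1, 0.2]
gripper_width: 0.0121
finger_force: 0.0
```

```bash
python3 -c "
from plant import env
print(env.hand_in())"
```

```text
the job is handed in; nothing more can be done
None
```

I handed the job in at about 14 s: all four discs were swept into the trough, the lid fell shut over them, and the pot, tin and tweezers looked undisturbed in the last pictures; hand-in returned no verdict.

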